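# Open the medium dial lock and present it to the tag reader

### The arm

A 6-joint arm with a two-finger parallel gripper is mounted at the origin on the work surface. World frame = base frame: x ahead of the robot, y to its left, z up, the work surface at z = 0. Lengths are in m, angles in rad, forces in N, time in s.
With the tool pointing down it reaches from about 0.425 to 0.95 m from the base axis. Payload 3.5 kg.
Tool frame: the origin (TCP) lies midway between the tips of the shut fingers; the grasp point (between the pads) lies 19 mm behind it; y points along the fingers, x is the direction in which the jaws open and shut, and the axes are right-handed (so a half turn about y gives the same grasp; the last joint's range is limited). The gripper opens to 85 mm and grips with 20 to 120 N. Pads are 22 mm wide; open, the fingers measure 114 mm over their backs; the gripper's body (76 mm by 85 mm) begins 54 mm behind the grasp point. The pads swing forward as they close: fully open they stand 13 mm farther back than shut.
Start: joints at [1.119, 0.286, 1.577, -0, 1.279, -0.15], TCP at [0.201, 0.644, 0.231] pointing down, gripper open.
Joint ranges: [-2.77, 2.77], [-0.9, 2.22], [0.21, 2.48], [-1.53, 4.67], [0.24, 2.81], [-2.84, 2.84]. Speed limits (rad/s): [2.79, 2.79, 3.14, 3.14, 3.14, 3.14].

### API

Orientations are given as a unit quaternion [x, y, z, w].
In Python, from plant import ctrl, viewer gives the robot as it stands.
- The arm moves only by the tool step_arm, never from a script. Its argument "rows" is a list of rows, each a list of 3 entries, a list of its own where there are three numbers: the turn, a rotation vector about the tool's x, y, z in degrees, then the shift along the tool's x, y, z in mm, then the closure, from 0 (fully open) to 1 (shut). A call has 1 to 10 rows; each row is the pose to reach, as a shift and turn from the pose commanded when the call began, along the tool's axes at that moment; what a row does not reach only later rows make up. A row lasts 1/12 s, in which the tool goes at most 41.7 mm and 7.16 degrees, less where a joint would pass 70% of its speed; a pose out of reach is approached as far as the arm can. A call with a gripper value outside its range is refused whole. The fingers move at their own pace and stop on an object; "newtons" is the grip in N (left out, the last holds). Time passes only in rows, so rows that repeat a pose let the fingers close. It gives the time, the measured TCP pose, the force and the opening at its end, in the units of the state.
- ctrl.get_state(): the state, without advancing time (a new reading comes with each control period).
- viewer.read_camera(name): name is "scene" or "top" or "wrist"; returns (picture, depth): 400x640x3 uint8, red, green, blue; 400x640 float32, m along the optical axis (not along the pixel's ray), 0 where there is no reading.
- viewer.calibration(name): a dict with "K" (3x3 intrinsics, pixels), "R" (3x3) and "t" (3): a world point X has camera coordinates R X + t. Camera axes: x right, y down, z forward; pixel columns grow to the right and rows downward; lengths in m; the calibration is good to about 2 mm. A picture is of the moment at which its call begins: read the wrist's pose just before it. calibration takes no time and is no camera call; for the wrist camera it gives the pose at the moment of the call.
- ctrl.sign_off(): hands the job in, once; it reports no verdict.
The state is a dict: "time": time; "qpos": joint angles; "dq": joint speeds; "joint_efforts": joint torques, N m; "eef_pos": TCP position; "tcp_rot": TCP orientation; "contact_force": force on the tool from outside, world axes, zero at the start; "wrist_torque": the same for the moment, N m; "opening": opening from 0.0 (shut) to 1.0 (fully open).
Only numpy, scipy, OpenCV 4.12 (cv2) and the standard library are available. Lean on these libraries where they do the work, as an engineer would, in place of code of your own. Each camera call takes 0.05 s, during which the arm holds its last target.

### The job

Of the three look-alike red dial locks on the lock-out rail take the medium-sized one: turn its black dial clockwise, past the false first click, to the second click where the white pointer meets the white index line, then pull the lock straight up off its shackle. Carry it to the round tag reader pad and present it there: finish while still holding it, level and still, over the middle of the pad and about 5 cm above it (lock's underside to pad), touching only the gripper. Leave the other two locks and their dials alone and do not push the things on the bench about.

Things in the scene. Friction and masses are not known exactly. Their poses are not given: they have to be found in the camera images.
- lock_medium: medium lock: red shell 56 x 88 x 34 mm (x, y, z; y along the row), black round dial barrel 44 mm across upright on its middle, from 35 to 65 mm above the underside. Origin: centre of underside, z up. White index line on the shell's top at its +x edge and down that side. About 0.35 kg. The one to take; each lock may stand at any of the three places.
- lock_small: small lock: red shell 46 x 80 x 34 mm (x, y, z; y along the row), black round dial barrel 34 mm across upright on its middle, from 35 to 65 mm above the underside. Origin: centre of underside, z up. White index line on the shell's top at its +x edge and down that side. About 0.35 kg.
- lock_large: large lock: red shell 66 x 96 x 34 mm (x, y, z; y along the row), black round dial barrel 54 mm across upright on its middle, from 35 to 65 mm above the underside. Origin: centre of underside, z up. White index line on the shell's top at its +x edge and down that side. About 0.35 kg.
- dial_medium (a joint): Medium lock's dial, rad, grows clockwise seen from above, 0 to 2.2 (end stops); starts at 0 to 0.4. Notch clicks at 0.7 (false, still locked) and 1.4 (opens: white pointer meets index line). The lock comes off only within about 0.2 of 1.4, else it is held fast after 2 to 3 mm of lift. Turning takes 0.03 N m, up to 0.15 over a click; it stays where left.
- dial_medium_mark (a point): Outer end of the white pointer line on the top face of the medium lock's dial: 22 mm from the dial's axis, 65 mm above the lock's underside. Seen from the dial's axis its direction is the lock's +x axis turned anticlockwise by (1.4 - joint value).
- dial_small_mark (a point): Outer end of the white pointer line on the top face of the small lock's dial: 17 mm from the dial's axis, 65 mm above the lock's underside.
- dial_large_mark (a point): Outer end of the white pointer line on the top face of the large lock's dial: 27 mm from the dial's axis, 65 mm above the lock's underside.
- lock_rail: Fixed dark steel plate 74 x 420 mm (x, y), top 70 mm above the bench, carrying the locks; they share its yaw. Places 135 mm apart along y, one at the middle. At each a U shackle hangs through; its two 10 mm legs stand 28 mm up inside the lock at y +-28 mm, 1.5 mm play all round. Origin: centre, at bench level, z up.
- reader: Fixed round tag reader pad: grey disc 110 mm across, 18 mm high, with blue ring and white centre. Origin: centre of its underside on the bench.
- reader_top (a point): Centre of the reader pad's top face, 18 mm above the bench.
- mug: Black mug, 82 mm across, 95 mm high, bystander. Origin: centre of underside.
- screwdriver: Screwdriver with red handle lying on the bench, about 200 mm long, bystander. Origin: on the bench under it; x along it.
- spacer_a: Black rubber spacer ring 36 mm across, 22 mm high, bystander. Origin: centre of underside.
- spacer_b: Grey spacer ring 36 mm across, 14 mm high, bystander. Origin: centre of underside.
- channel: Aluminium U channel 50 x 140 x 33 mm, open side up, bystander. Origin: centre of underside; y along it.
Things that resemble listed ones, but are neither listed nor needed, are in the scene too. What is shaped like the lock_medium but blue or green is not meant.

How it is judged:
By the outcome, as a careful person would: the job done as asked, in the order asked, and still so for the second after the job is handed in, while the arm keeps its last pose, push and grip.
It also fails if it takes over 51 s, if anything falls off the work surface, if the arm or the gripper's body presses on something with over 40 N, if the wrist force passes 120 N, or if a joint passes its speed limit or range.

## Working session

There is one attempt and no reset: what is moved stays moved. The work goes in short steps, Python scripts to look and compute and a tool call to move; the robot and the scene stay as the last step left them, time stands still between calls to the robot, and variables do not carry over. Pictures are saved under pics/ and viewed, and the job is handed in when it is done.

Besides the shell and the picture viewer there is one more tool, called after "Call:" in YAML: its name, and indented under it one key for each argument. step_arm: Moves the arm, as the interface text tells. Its arguments: {"type":"object","properties":{"rows":{"type":"array"},"newtons":{"type":"number"}},"required":["rows"]}

```bash
ls; mkdir -p pics; python3 - <<'E'
from plant import ctrl, viewer
import cv2
print(ctrl.get_state())
for n in ("top","scene"):
    p,d=viewer.read_camera(n); cv2.imwrite(f"pics/{n}0.png",p[:,:,::-1])
    import numpy as np; np.save(f"pics/{n}0.npy",d)
    print(n,viewer.calibration(n))
E
```

```text
pics
{'time': 0.0, 'qpos': array([ 1.11901789e+00,  2.87157730e-01,  1.57819159e+00, -2.01920251e-05,
        1.27859759e+00, -1.50016893e-01]), 'dq': array([-0.00085158,  0.00013294, -0.0014322 ,  0.00037446,  0.00258982,
       -0.0008544 ]), 'joint_efforts': array([-5.31234934e-05, -4.05958951e+01, -2.92633152e+01, -1.36538802e-04,
        5.79039115e-03,  1.65717413e-06]), 'eef_pos': array([0.20030622, 0.64390022, 0.22994457]), 'tcp_rot': array([ 0.56986613,  0.41843306, -0.4198998 , -0.56907867]), 'contact_force': array([0.59101091, 1.04782998, 0.06927033]), 'wrist_torque': array([-0.00036136, -0.01101853,  0.0724329 ]), 'opening': 0.9968741101229284}
top {'K': array([[438.78295364,   0.        , 316.72596811],
       [  0.        , 438.78295364, 197.13705767],
       [  0.        ,   0.        ,   1.        ]]), 'R': array([[ 0.01655607, -0.99971239,  0.0173503 ],
       [-0.99020034, -0.01880022, -0.13838296],
       [ 0.13866935, -0.01488919, -0.9902268 ]]), 't': array([-0.02399685,  0.54280916,  1.62843451])}
scene {'K': array([[403.85060943,   0.        , 318.04321976],
       [  0.        , 403.85060943, 198.30061334],
       [  0.        ,   0.        ,   1.        ]]), 'R': array([[ 0.82288555,  0.56820251, -0.00229555],
       [ 0.38466897, -0.56005185, -0.73373818],
       [-0.41819751,  0.60289952, -0.67942845]]), 't': array([-0.44277557, -0.12430717,  1.496469  ])}
```

View pics/top0.png

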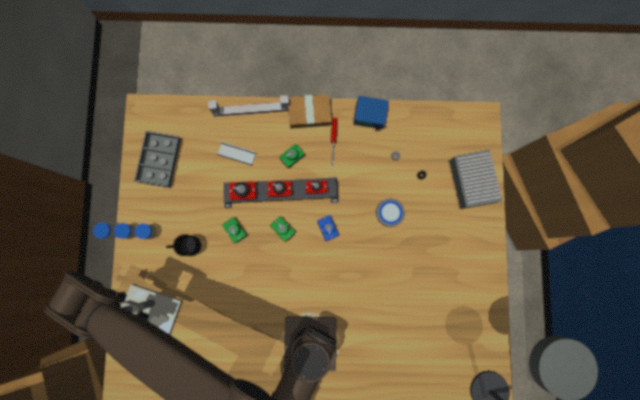

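View pics/scene0.png

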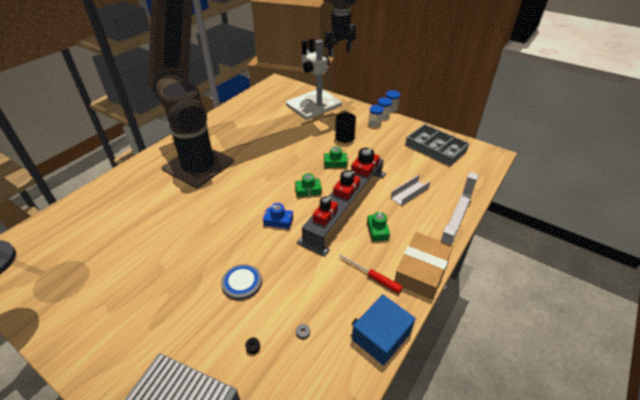

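The top view shows three red locks on the rail at about (243,190), (280,188) and (317,186), and the reader at (390,212). Next I'll enlarge that area and measure it.

```bash
cat > h.py <<'E'
import numpy as np, cv2
from scipy.spatial.transform import Rotation as Ro
from plant import ctrl, viewer
def ray(c,u,v,z):
    "world point on pixel ray at height z"
    K,R,t=c["K"],c["R"],c["t"]
    o=-R.T@t; d=R.T@np.linalg.inv(K)@np.array([u,v,1.]); return o+d*(z-o[2])/d[2]
def proj(c,X):
    p=c["K"]@(c["R"]@np.asarray(X)+c["t"]); return p[:2]/p[2]
def crop(img,u0,v0,u1,v1,s,name):
    cv2.imwrite(name,cv2.resize(img[v0:v1,u0:u1,::-1],None,fx=s,fy=s,interpolation=cv2.INTER_CUBIC))
E
python3 - <<'E'
from h import *
p=cv2.imread("pics/top0.png")[:,:,::-1]
crop(p,215,165,345,215,6,"pics/top0c.png")
p2=cv2.imread("pics/scene0.png")[:,:,::-1]
crop(p2,295,140,395,255,5,"pics/scene0c.png")
c=viewer.calibration("top");d=np.load("pics/top0.npy")
K=c["K"]
vv,uu=np.mgrid[0:400,0:640]
X=(np.stack([(uu-K[0,2])/K[0,0]*d,(vv-K[1,2])/K[1,1]*d,d],-1)-c["t"])@c["R"]
for u,v in [(243,190),(280,188),(317,186),(390,212),(261,189),(299,187)]: print(u,v,X[v,u])
red=(p[...,0]>110)&(p[...,1]<50)&(p[...,2]<50)
n,l,s,ce=cv2.connectedComponentsWithStats(red.astype(np.uint8))
for i in range(1,n):
    if s[i,4]>20: print(s[i],ce[i],ray(c,*ce[i],0.105))
E
```

```text
243 190 [0.54906039 0.24962856 0.14306278]
280 188 [0.55976295 0.11897468 0.13700597]
317 186 [ 0.57102415 -0.01330805  0.1282948 ]
390 212 [ 0.49372882 -0.29676044  0.01782656]
261 189 [0.56525099 0.19417871 0.07046726]
299 187 [0.57531141 0.05289215 0.07185487]
[332 119   5  23 102] [333.8627451  129.48039216] [ 0.78949517 -0.07298147  0.105     ]
[280 181  11  15  86] [286.62790698 189.11627907] [0.56121871 0.09695314 0.105     ]
[306 181  10  12  69] [309.30434783 187.66666667] [0.56817593 0.01434973 0.105     ]
[318 181   9  12  69] [322.72463768 187.05797101] [ 0.57137941 -0.03465664  0.105     ]
[230 182  25  18 186] [242.3655914  192.16666667] [0.54688126 0.25750504 0.105     ]
[268 182  11  15  81] [271.25925926 190.30864198] [0.55574045 0.15278411 0.105     ]
```

```bash
sleep 0
```

```text
(no output)
```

View pics/top0c.png

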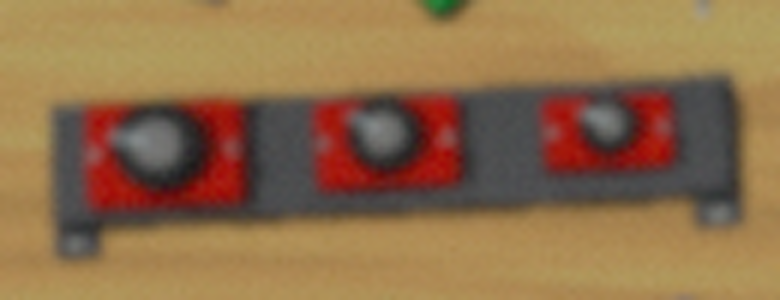

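View pics/scene0c.png

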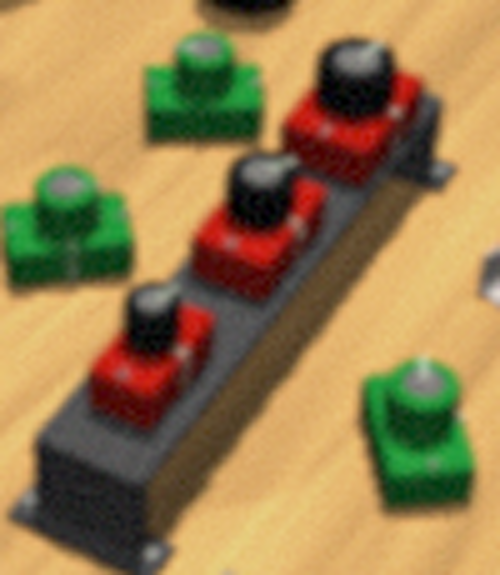

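The locks get smaller from left to right, so the middle one at about (280,188) is the medium lock. I'll move the wrist camera over it.

```bash
cat >> h.py <<'E'
def rel(pos,Rt=None):
    s=ctrl.get_state(); R0=Ro.from_quat(s["tcp_rot"]); 
    print("shift mm",R0.inv().apply(np.asarray(pos)-s["eef_pos"])*1000)
    if Rt is not None: print("rotvec deg",(R0.inv()*Rt).as_rotvec(degrees=True))
def show():
    s=ctrl.get_state(); R0=Ro.from_quat(s["tcp_rot"]); 
    print("t",s["time"],"pos",s["eef_pos"].round(4),"q",s["qpos"].round(3),"F",s["contact_force"].round(2),"open",round(s["opening"],3)); print(R0.as_matrix().round(3))
E
python3 - <<'E'
from h import *
show()
s=ctrl.get_state();R0=Ro.from_quat(s["tcp_rot"]).as_matrix()
w=viewer.calibration("wrist"); C=-w["R"].T@w["t"]
print("cam in tool",R0.T@(C-s["eef_pos"]),"\n",w["R"]@R0,w["K"])
yaw=0.083
for sgn in (1,-1):
  for a in (yaw,yaw+np.pi/2):
    x=np.array([np.cos(a),np.sin(a),0])*sgn; z=np.array([0,0,-1.]);  # placeholder approach
    pass
E
```

```text
t 0.1 pos [0.2003 0.644  0.2301] q [ 1.119  0.287  1.578 -0.     1.279 -0.15 ] F [-0.37 -0.23  0.02] open 0.998
[[ 0.297 -0.001 -0.955]
 [ 0.955 -0.002  0.297]
 [-0.002 -1.     0.   ]]
cam in tool [-0.00094424 -0.14092101  0.06850861] 
 [[ 9.99999411e-01  4.44365281e-04  9.89868468e-04]
 [ 1.07277419e-03 -2.68155419e-01 -9.63375067e-01]
 [-1.62651838e-04  9.63375562e-01 -2.68155738e-01]] [[289.63528633   0.         320.01980557]
 [  0.         289.63528633 199.24957266]
 [  0.           0.           1.        ]]
```

```bash
cat >> h.py <<'E'
def down(a):
    c,s=np.cos(a),np.sin(a); return Ro.from_matrix(np.array([[c,0,-s],[s,0,c],[0,-1,0]]))
E
python3 - <<'E'
from h import *
rel([0.56,0.122,0.25],down(np.radians(94.8)))
E
```

```text
shift mm [-391.51503076  -19.2420503  -498.53404859]
rotvec deg [ -0.0412825  -22.09125792  -0.11626299]
```

Call:
step_arm:
  rows:
    - [[0, -4, 0], [-50, -10, -60], 0]
    - [[0, -8, 0], [-100, -19, -120], 0]
    - [[0, -12, 0], [-140, -19, -170], 0]
    - [[0, -16, 0], [-170, -19, -210], 0]
    - [[0, -22, 0], [-200, -19, -250], 0]
    - [[0, -22, 0], [-240, -19, -300], 0]
    - [[0, -22, 0], [-270, -19, -340], 0]
    - [[0, -22, 0], [-300, -19, -380], 0]
    - [[0, -22, 0], [-330, -19, -420], 0]
    - [[0, -22, 0], [-350, -19, -450], 0]

```text
time: 0.93
eef_pos: [0.436, 0.2995, 0.2491]
tcp_rot: [-0.479, -0.52, 0.52, 0.479]
contact_force: [1.5, 0.6, -0.1]
opening: 1.002
```

```bash
python3 - <<'E'
from h import *
show()
rel([0.56,0.122,0.25],down(np.radians(94.8)))
E
```

```text
t 0.9333 pos [0.436  0.2995 0.2491] q [ 0.41  -0.052  1.915  0.     1.28  -1.243] F [ 1.47  0.56 -0.08] open 1.002
[[-0.082 -0.    -0.997]
 [ 0.997 -0.    -0.082]
 [-0.    -1.     0.   ]]
shift mm [-187.10761924   -0.92778193 -109.00779948]
rotvec deg [-0.02211404 -0.07982938 -0.00521304]
```

Call:
step_arm:
  rows:
    - [[0, 0, 0], [-40, 0, -20], 0]
    - [[0, 0, 0], [-75, 0, -42], 0]
    - [[0, 0, 0], [-110, 0, -63], 0]
    - [[0, 0, 0], [-140, 0, -82], 0]
    - [[0, 0, 0], [-168, 0, -98], 0]
    - [[0, 0, 0], [-180, 0, -105], 0]
    - [[0, 0, 0], [-180, 0, -105], 0]
    - [[0, 0, 0], [-180, 0, -105], 0]

```text
time: 1.6
eef_pos: [0.5547, 0.1305, 0.2488]
tcp_rot: [-0.479, -0.52, 0.52, 0.48]
contact_force: [-0.6, 0.7, -0.6]
opening: 1.0
```

```bash
python3 - <<'E'
from h import *
show()
w=viewer.calibration("wrist")
p,d=viewer.read_camera("wrist"); cv2.imwrite("pics/w1.png",p[:,:,::-1]); np.savez("pics/w1.npz",d=d,**w)
E
```

```text
t 1.6 pos [0.5547 0.1305 0.2488] q [ 5.300e-02  4.300e-02  1.821e+00  1.000e-03  1.280e+00 -1.599e+00] F [-0.56  0.72 -0.58] open 1.0
[[-0.081 -0.002 -0.997]
 [ 0.997  0.001 -0.081]
 [ 0.001 -1.     0.002]]
```

View pics/w1.png

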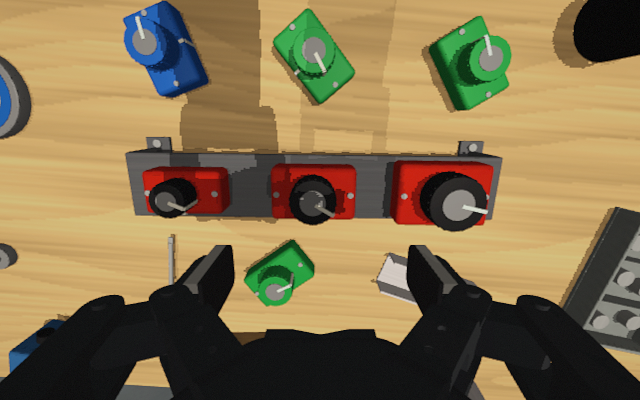

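The middle lock is at about (313,193). Its pointer points down and to the right, ending near (333,214). Next is an enlarged crop.

```bash
python3 - <<'E'
from h import *
p=cv2.imread("pics/w1.png")[:,:,::-1]
crop(p,260,150,370,230,7,"pics/w1c.png")
E
```

```text
(no output)
```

View pics/w1c.png

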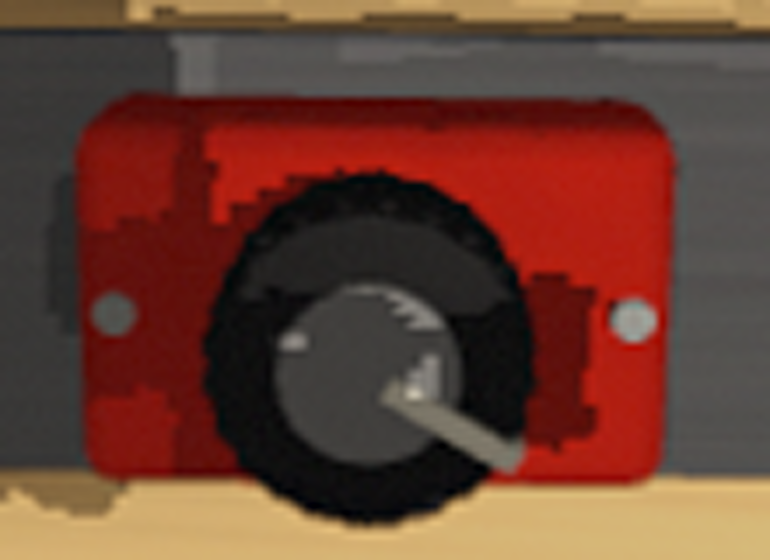

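```bash
python3 - <<'E'
from h import *
w=np.load("pics/w1.npz")
f=lambda x,y,z:ray(w,260+(x+.5)/7-.5,150+(y+.5)/7-.5,z)
cap=f(368,375,.135);ring=f(370,364,.135);tip=f(513,462,.135)
print(cap,ring,tip,np.linalg.norm(tip-cap)*1e3,np.linalg.norm(tip-ring)*1e3)
L=f(113,315,.104);R=f(634,320,.104); m=(L+R)/2;v=R-L
yaw=np.arctan2(-v[0],v[1])
print(L,R,m,np.linalg.norm(v),"yaw",np.degrees(yaw))
for n,c in(("cap",cap),("ring",ring),("mid",m)):
  e=tip-c;print(n,"pointer rel",np.arctan2(e[1],e[0])-yaw)
# width of dial and shell
print(np.linalg.norm(f(207,364,.135)-f(532,364,.135)), np.linalg.norm(f(78,170,.104)-f(673,170,.104)))
# projections of model
for X in ([22,0,135],[-22,0,135],[0,22,135],[0,-22,135],[0,0,135]):
  X=np.array(X)/1e3; q=m*[1,1,0]+Ro.from_euler('z',yaw).apply(X); uv=proj(w,q); print((uv-[260,150])*7)
d=w["d"]; print(d[190,313])
rel([m[0],m[1],.2])
E
```

```text
[0.56085552 0.12319161 0.135     ] [0.55934124 0.1233406  0.135     ] [0.57125767 0.14322923 0.135     ] 22.576785936047248 23.185316780944135
[0.5638723 0.0853867 0.104    ] [0.55843201 0.16107982 0.104     ] [0.56115215 0.12323326 0.104     ] 0.07588837249034262 yaw 4.110946901077092
cap pointer rel 1.020211892576441
ring pointer rel 0.9592465705303126
mid pointer rel 1.0311062716604993
0.0424735638140908 0.0849664585215683
[364.6850305  532.00776918]
[365.63293791 209.25081409]
[533.14466974 375.7898769 ]
[197.0643776  372.59582089]
[365.14851714 374.193267  ]
0.26399258
shift mm [-8.65658574 48.85332236 -6.25552401]
```

Medium lock confirmed. The dial is about 43 mm across and its axis is at (0.561, 0.123). The pointer sits about 1.02 rad short of the index, so the joint reads about 0.38. Descending now.

Call:
step_arm:
  rows:
    - [[0, 0, 0], [-8.5, 20, -6], 0]
    - [[0, 0, 0], [-8.5, 50, -6], 0]
    - [[0, 0, 0], [-8.5, 80, -6], 0]
    - [[0, 0, 0], [-8.5, 110, -6], 0]
    - [[0, 0, 0], [-8.5, 130, -6], 0]
    - [[0, 0, 0], [-8.5, 142, -6], 0]
    - [[0, 0, 0], [-8.5, 142, -6], 0]

```text
time: 2.23
eef_pos: [0.5587, 0.124, 0.1041]
tcp_rot: [-0.477, -0.519, 0.522, 0.48]
contact_force: [-0.7, -1.2, -0.6]
opening: 1.005
```

```bash
python3 - <<'E'
from h import *
show()
w=viewer.calibration("wrist")
p,d=viewer.read_camera("wrist"); cv2.imwrite("pics/w2.png",p[:,:,::-1]); np.savez("pics/w2.npz",d=d,**w)
p,d=viewer.read_camera("scene"); crop(p,295,100,425,220,5,"pics/s2.png")
E
```

```text
t 2.2333 pos [0.5587 0.124  0.1041] q [ 0.041  0.205  1.924  0.     1.019 -1.614] F [-0.74 -1.18 -0.64] open 1.005
[[-0.084 -0.007 -0.996]
 [ 0.996 -0.    -0.084]
 [ 0.    -1.     0.007]]
```

View pics/w2.png

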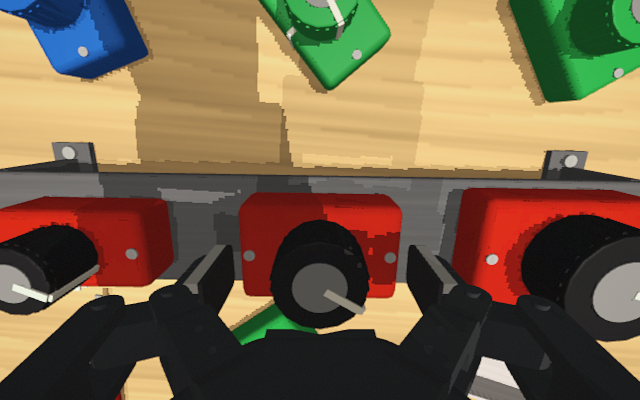

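View pics/s2.png

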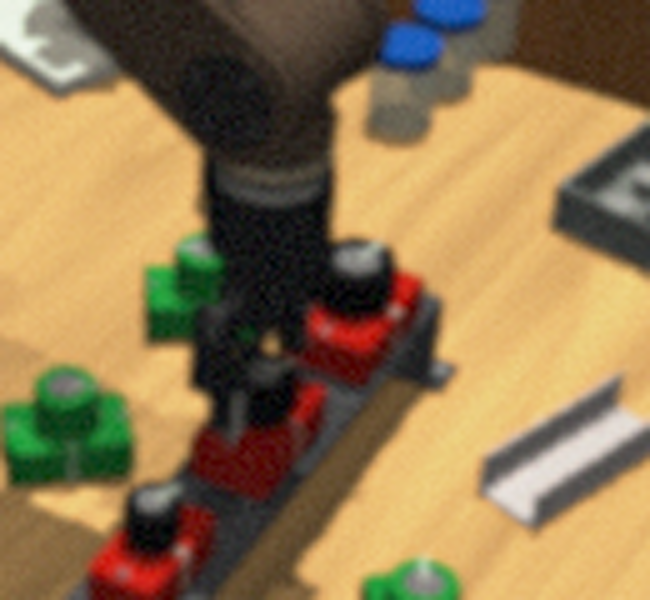

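```bash
python3 - <<'E'
from h import *
w=np.load("pics/w2.npz")
print(ray(w,320,288,.135),ray(w,249,256,.104),ray(w,390,258,.104), ray(w,272,288,.135),ray(w,369,288,.135))
for X in ([.561,.123,.135],[.583,.123,.135],[.561,.145,.135]): print(proj(w,X))
rel([.561,.1232,.106],down(np.radians(94.5)))
E
```

```text
[0.56047228 0.12350073 0.135     ] [0.56389281 0.08570295 0.104     ] [0.55864681 0.16099036 0.104     ] [0.56223068 0.10287993 0.135     ] [0.55867705 0.14455324 0.135     ]
[318.7400164  288.99084259]
[314.64730044 331.91848788]
[369.33055764 292.80424714]
shift mm [-0.37621982  2.13910692  0.76143727]
rotvec deg [0.03872279 0.28761027 0.00649281]
```

Call:
step_arm:
  rows:
    - [[0, 0, 0], [0, 2, 1], 0]
    - [[0, 0, 0], [0, 2, 1], 0.3]
    - [[0, 0, 0], [0, 2, 1], 0.6]
    - [[0, 0, 0], [0, 2, 1], 1]
    - [[0, 0, 0], [0, 2, 1], 1]
    - [[0, 0, 0], [0, 2, 1], 1]
    - [[0, 0, 0], [0, 2, 1], 1]
    - [[0, 0, 0], [0, 2, 1], 1]
    - [[0, 0, 0], [0, 2, 1], 1]
    - [[0, 0, 0], [0, 2, 1], 1]
  newtons: 60

```text
time: 3.17
eef_pos: [0.5614, 0.1229, 0.1067]
tcp_rot: [0.479, 0.521, -0.519, -0.479]
contact_force: [-1.1, 1.5, 5.9]
opening: 0.497
```

```bash
python3 - <<'E'
from h import *
show()
w=viewer.calibration("wrist")
p,d=viewer.read_camera("wrist"); cv2.imwrite("pics/w3.png",p[:,:,::-1]); np.savez("pics/w3.npz",d=d,**w)
p,d=viewer.read_camera("scene"); crop(p,295,100,425,220,5,"pics/s3.png")
E
```

```text
t 3.1667 pos [0.5614 0.1229 0.1067] q [ 3.900e-02  2.020e-01  1.922e+00  1.000e-03  1.016e+00 -1.614e+00] F [-1.11  1.46  5.87] open 0.497
[[-0.082  0.002 -0.997]
 [ 0.997  0.001 -0.082]
 [ 0.001 -1.    -0.002]]
```

View pics/w3.png

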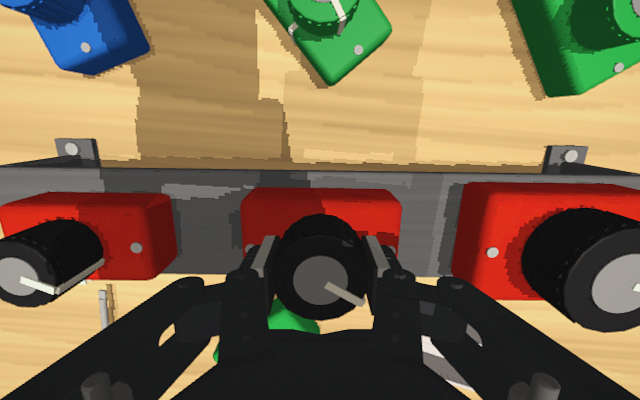

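View pics/s3.png

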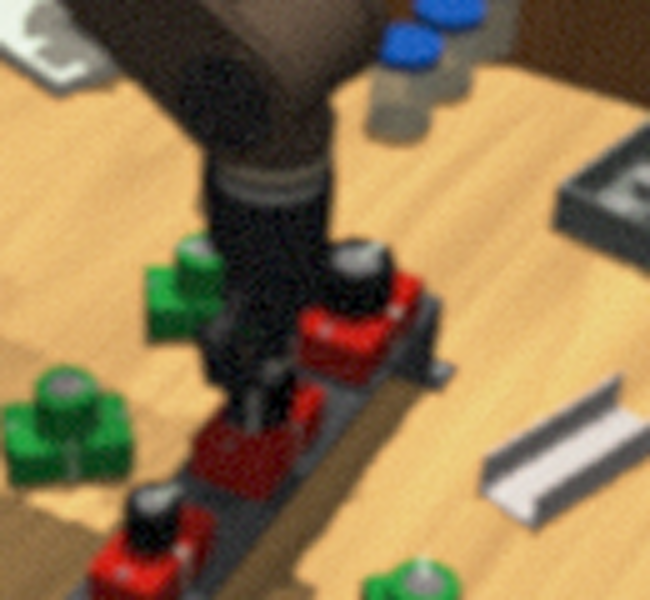

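Call:
step_arm:
  rows:
    - [[0, 3, 0], [0, 0, 0], 1]
    - [[0, 7, 0], [0, 0, 0], 1]
    - [[0, 12, 0], [0, 0, 0], 1]
    - [[0, 17, 0], [0, 0, 0], 1]
    - [[0, 22, 0], [0, 0, 0], 1]
    - [[0, 27, 0], [0, 0, 0], 1]
    - [[0, 32, 0], [0, 0, 0], 1]
    - [[0, 37, 0], [0, 0, 0], 1]
    - [[0, 40, 0], [0, 0, 0], 1]
    - [[0, 40, 0], [0, 0, 0], 1]

```text
time: 4.1
eef_pos: [0.5618, 0.1234, 0.1068]
tcp_rot: [-0.628, -0.326, 0.323, 0.628]
contact_force: [-0.9, 3.9, 4.2]
opening: 0.497
```

```bash
python3 - <<'E'
from h import *
show(); print(ctrl.get_state()["wrist_torque"])
w=viewer.calibration("wrist")
p,d=viewer.read_camera("wrist"); cv2.imwrite("pics/w4.png",p[:,:,::-1]); np.savez("pics/w4.npz",d=d,**w)
E
```

```text
t 4.1 pos [0.5618 0.1234 0.1068] q [ 0.039  0.202  1.921  0.002  1.015 -0.915] F [-0.87  3.94  4.21] open 0.497
[[ 0.579  0.003 -0.816]
 [ 0.816  0.002  0.579]
 [ 0.003 -1.    -0.002]]
[0.51807382 0.02050136 0.01184912]
```

View pics/w4.png

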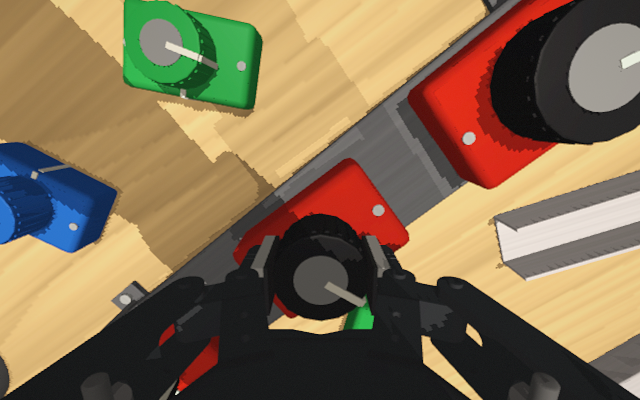

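The pointer turned with the jaws without slipping; it runs from (320,281) to (363,303). Next I'll measure the remaining angle.

```bash
python3 - <<'E'
from h import *
p=cv2.imread("pics/w4.png")[:,:,::-1]
crop(p,260,210,380,330,6,"pics/w4c.png")
E
```

```text
(no output)
```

View pics/w4c.png

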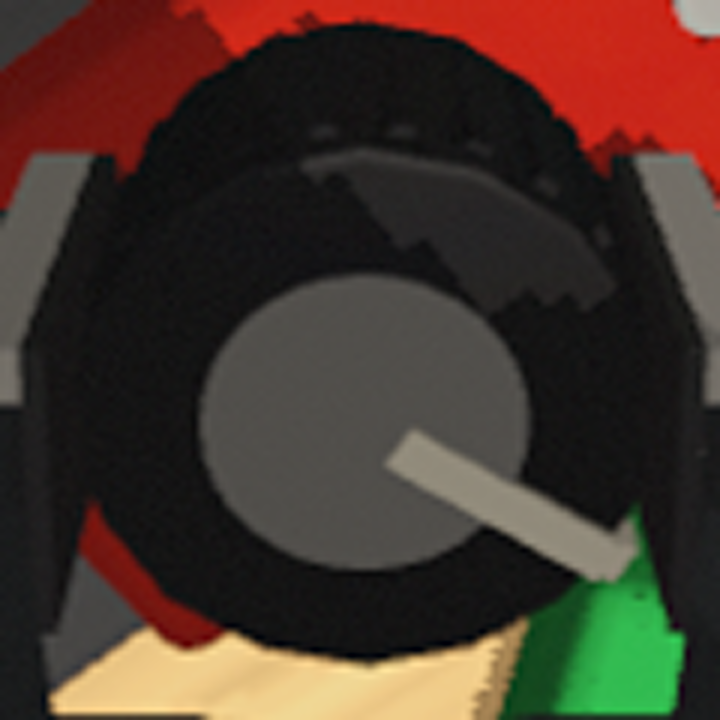

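```bash
python3 - <<'E'
from h import *
w=np.load("pics/w4.npz")
f=lambda x,y,z:ray(w,260+(x+.5)/6-.5,210+(y+.5)/6-.5,z)
c=f(365,421,.135);t=f(618,565,.135);i=f(404,448,.135)
print(c,t,np.linalg.norm(t-c))
for a,b in((c,t),(i,t)):
  e=b-a; print(np.degrees(np.arctan2(e[1],e[0])))
w=np.load("pics/w2.npz")
# yaw from rail, all locks' rivets: small right rivet..large left rivet
a=ray(w,131,254,.104);b=ray(w,492,259,.104);print(np.degrees(np.arctan2(-(b-a)[0],(b-a)[1])))
E
```

```text
[0.56107855 0.12277915 0.135     ] [0.58196884 0.13121071 0.135     ] 0.022527663203201664
21.97955885046368
22.990031818887896
4.007222766877203
```

Call:
step_arm:
  rows:
    - [[0, 3, 0], [0, 0, 0], 1]
    - [[0, 7, 0], [0, 0, 0], 1]
    - [[0, 11, 0], [0, 0, 0], 1]
    - [[0, 15, 0], [0, 0, 0], 1]
    - [[0, 18, 0], [0, 0, 0], 1]
    - [[0, 18, 0], [0, 0, 0], 1]
    - [[0, 18, 0], [0, 0, 0], 1]

```text
time: 4.73
eef_pos: [0.5619, 0.1236, 0.1068]
tcp_rot: [-0.671, -0.224, 0.222, 0.671]
contact_force: [1.7, 4.0, 4.7]
opening: 0.499
```

```bash
python3 - <<'E'
from h import *
show(); print(ctrl.get_state()["wrist_torque"])
w=viewer.calibration("wrist")
p,d=viewer.read_camera("wrist"); crop(p,200,170,400,330,4,"pics/w5c.png"); np.savez("pics/w5.npz",d=d,**w)
E
```

```text
t 4.7333 pos [0.5619 0.1236 0.1068] q [ 0.039  0.203  1.921  0.002  1.015 -0.603] F [1.71 3.99 4.67] open 0.499
[[ 0.801  0.003 -0.598]
 [ 0.598  0.002  0.801]
 [ 0.004 -1.    -0.   ]]
[ 0.61902618  0.02245034 -0.05389797]
```

View pics/w5c.png

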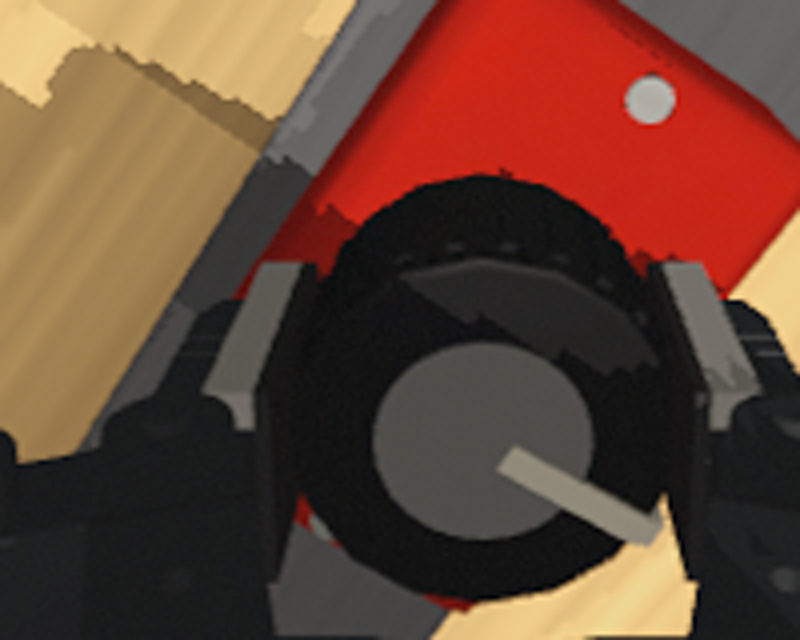

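The pointer has turned with the jaws to about 4°, which is the index direction. Next is a short, slow test lift.

Call:
step_arm:
  rows:
    - [[0, 0, 0], [0, -1, 0], 1]
    - [[0, 0, 0], [0, -2, 0], 1]
    - [[0, 0, 0], [0, -3, 0], 1]
    - [[0, 0, 0], [0, -4, 0], 1]
    - [[0, 0, 0], [0, -5, 0], 1]
    - [[0, 0, 0], [0, -6, 0], 1]
    - [[0, 0, 0], [0, -6, 0], 1]

```text
time: 5.37
eef_pos: [0.5601, 0.123, 0.1093]
tcp_rot: [-0.671, -0.223, 0.223, 0.672]
contact_force: [4.2, 4.8, -6.0]
opening: 0.496
```

```bash
python3 - <<'E'
from h import *
for i in range(3):
  w=viewer.calibration("wrist")
  p,d=viewer.read_camera("wrist"); 
  show()
crop(p,200,170,400,330,4,"pics/w6c.png"); np.savez("pics/w6.npz",d=d,**w)
p,d=viewer.read_camera("scene"); crop(p,295,100,425,220,5,"pics/s6.png")
E
```

```text
t 5.4167 pos [0.5601 0.123  0.1093] q [ 0.039  0.197  1.922  0.002  1.023 -0.603] F [ 3.89  4.67 -6.28] open 0.5
[[ 0.802 -0.    -0.598]
 [ 0.598  0.001  0.802]
 [ 0.    -1.     0.001]]
t 5.4667 pos [0.5602 0.123  0.1093] q [ 0.039  0.197  1.922  0.002  1.023 -0.603] F [ 4.55  4.63 -6.72] open 0.499
[[ 0.802 -0.    -0.598]
 [ 0.598  0.001  0.802]
 [ 0.    -1.     0.001]]
t 5.5167 pos [0.5602 0.123  0.1093] q [ 0.039  0.197  1.922  0.002  1.023 -0.603] F [ 4.87  4.44 -6.85] open 0.5
[[ 0.802 -0.001 -0.598]
 [ 0.598  0.001  0.802]
 [ 0.    -1.     0.001]]
```

View pics/w6c.png

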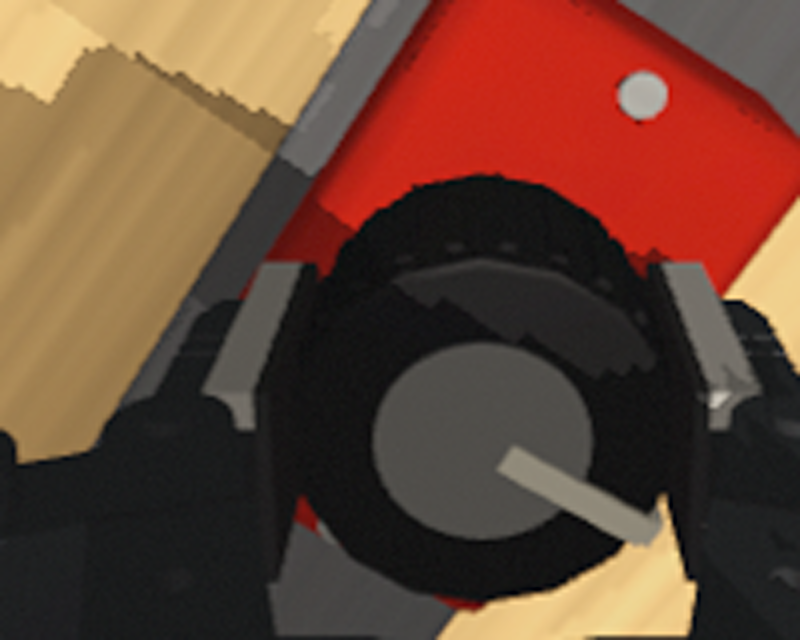

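View pics/s6.png

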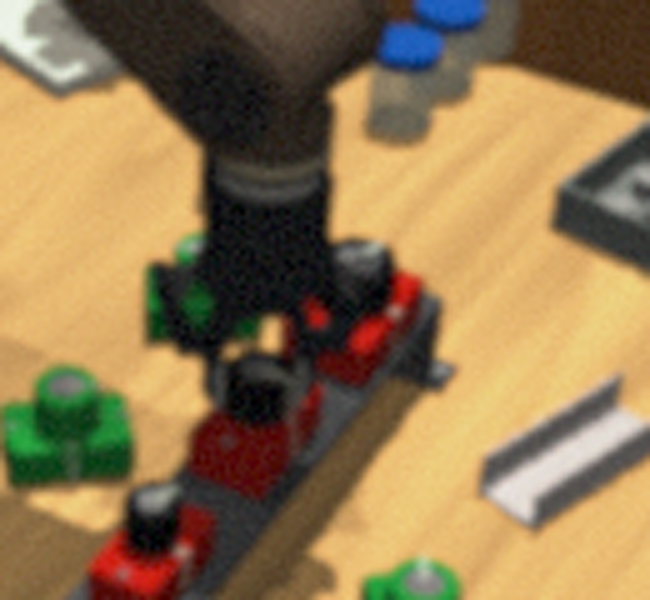

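```bash
python3 - <<'E'
from h import *
for n,riv,zo in (("w5",(651,100),0),("w6",(643,96),.0025)):
  w=np.load(f"pics/{n}.npz")
  f=lambda x,y,z:ray(w,200+(x+.5)/4-.5,170+(y+.5)/4-.5,z+zo)
  c=f(483,441,.135);t=f(652,532,.135);i=f(508,458,.135);r=f(*riv,.104)
  print(c,t,r,np.linalg.norm(t-c))
  for a,b in((c,t),(i,t)):
    e=b-a; print(np.degrees(np.arctan2(e[1],e[0])))
  e=r-c; print("lock yaw",np.degrees(np.arctan2(-e[0],e[1])), np.linalg.norm(e[:2]))
print(ctrl.get_state()["wrist_torque"])
E
```

```text
[0.56119762 0.12276994 0.135     ] [0.58329857 0.12490178 0.135     ] [0.56030495 0.16014994 0.104     ] 0.022203533168745796
5.509659171368685
6.652940517047356
lock yaw 1.3680136468448685 0.037390659228487465
[0.55957535 0.12224911 0.1375    ] [0.5816317  0.12440973 0.1375    ] [0.5574221  0.15940956 0.1065    ] 0.022161918337360927
5.59478214409149
6.740471194988878
lock yaw 3.316287083786729 0.037222779194290574
[ 0.85781708 -0.81413721 -0.06530949]
```

Call:
step_arm:
  rows:
    - [[0, 1, 0], [0, 0, 0], 1]
    - [[0, 2, 0], [0, 0, 0], 1]
    - [[0, 2, 0], [0, -1, 0], 1]
    - [[0, 2, 0], [0, -2, 0], 1]
    - [[0, 2, 0], [0, -3, 0], 1]
    - [[0, 2, 0], [0, -4, 0], 1]
    - [[0, 2, 0], [0, -4, 0], 1]
    - [[0, 2, 0], [0, -4, 0], 1]

```text
time: 6.23
eef_pos: [0.56, 0.1231, 0.1126]
tcp_rot: [-0.674, -0.211, 0.211, 0.676]
contact_force: [5.8, 4.5, -7.9]
opening: 0.498
```

It rose 3.3 mm of the 4 mm commanded with almost no added force, so it isn't held fast. I'll keep lifting.

Call:
step_arm:
  rows:
    - [[0, 0, 0], [0, -2, 0], 1]
    - [[0, 0, 0], [0, -4, 0], 1]
    - [[0, 0, 0], [0, -7, 0], 1]
    - [[0, 0, 0], [0, -10, 0], 1]
    - [[0, 0, 0], [0, -13, 0], 1]
    - [[0, 0, 0], [0, -16, 0], 1]
    - [[0, 0, 0], [0, -19, 0], 1]
    - [[0, 0, 0], [0, -22, 0], 1]
    - [[0, 0, 0], [0, -22, 0], 1]

```text
time: 6.98
eef_pos: [0.5593, 0.1219, 0.1356]
tcp_rot: [0.675, 0.21, -0.213, -0.675]
contact_force: [-0.2, -0.1, -3.1]
opening: 0.498
```

```bash
python3 - <<'E'
from h import *
show()
w=viewer.calibration("wrist")
p,d=viewer.read_camera("wrist"); crop(p,200,170,400,330,4,"pics/w7c.png"); np.savez("pics/w7.npz",d=d,**w)
p,d=viewer.read_camera("scene"); crop(p,295,100,425,220,5,"pics/s7.png")
E
```

```text
t 6.9833 pos [0.5593 0.1219 0.1356] q [ 0.038  0.163  1.907 -0.002  1.075 -0.568] F [-0.24 -0.1  -3.08] open 0.498
[[ 0.821 -0.004 -0.57 ]
 [ 0.57  -0.002  0.821]
 [-0.004 -1.     0.001]]
```

View pics/w7c.png

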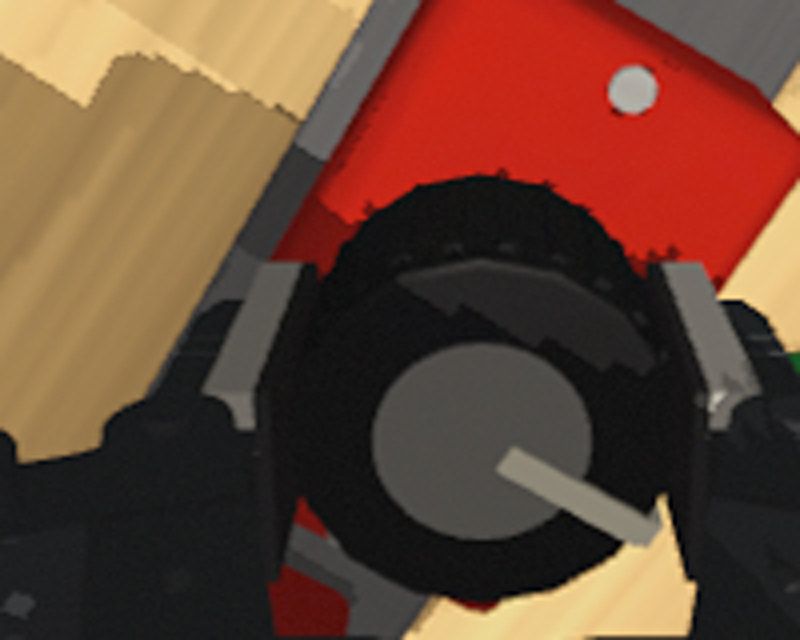

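View pics/s7.png

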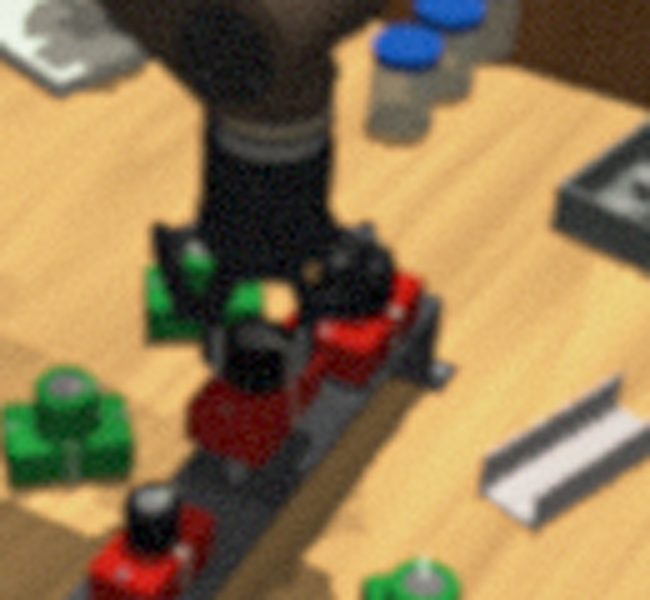

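The lock is free; the load is about 3.1 N, roughly its weight. I'll lift it straight up to clear everything and measure the reader.

Call:
step_arm:
  rows:
    - [[0, 0, 0], [0, -10, 0], 1]
    - [[0, 0, 0], [0, -25, 0], 1]
    - [[0, 0, 0], [0, -45, 0], 1]
    - [[0, 0, 0], [0, -65, 0], 1]
    - [[0, 0, 0], [0, -80, 0], 1]
    - [[0, 0, 0], [0, -85, 0], 1]
    - [[0, 0, 0], [0, -85, 0], 1]

```text
time: 7.67
eef_pos: [0.5615, 0.1224, 0.2246]
tcp_rot: [0.675, 0.212, -0.21, -0.674]
contact_force: [0.3, 0.3, -3.0]
opening: 0.498
```

```bash
python3 - <<'E'
from h import *
show()
p=cv2.imread("pics/top0.png")[:,:,::-1]; crop(p,360,185,420,240,10,"pics/rt.png")
p=cv2.imread("pics/scene0.png")[:,:,::-1]; crop(p,205,250,280,310,10,"pics/rs.png")
p,d=viewer.read_camera("top"); cv2.imwrite("pics/top8.png",p[:,:,::-1])
E
```

```text
t 7.6667 pos [0.5615 0.1224 0.2246] q [ 3.800e-02  7.100e-02  1.836e+00 -1.000e-03  1.231e+00 -5.670e-01] F [ 0.28  0.34 -3.02] open 0.498
[[ 0.822  0.004 -0.569]
 [ 0.569 -0.     0.822]
 [ 0.003 -1.    -0.002]]
```

View pics/rt.png

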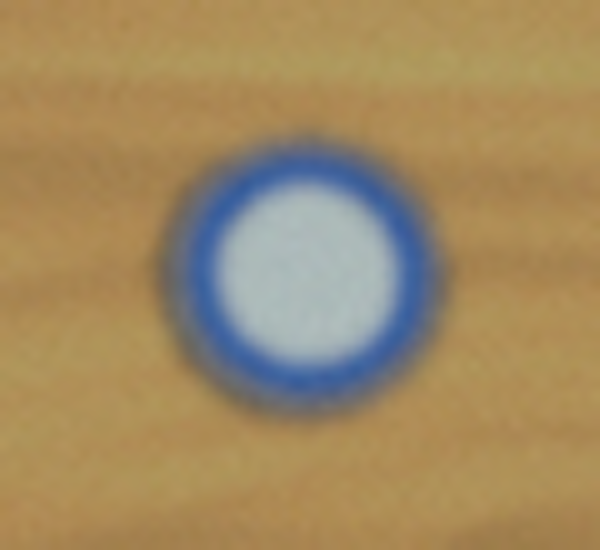

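View pics/rs.png

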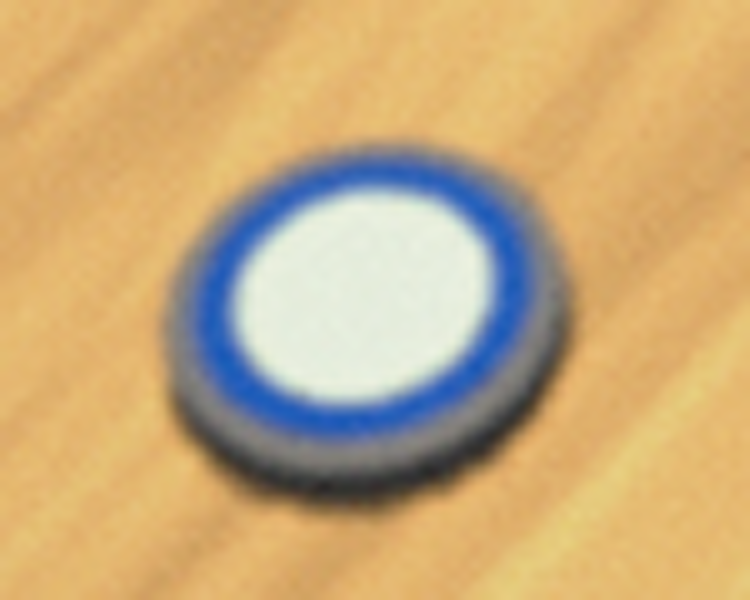

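```bash
python3 - <<'E'
from h import *
a=ray(viewer.calibration("top"),360+30.95-.5,185+27.25-.5,.018)
b=ray(viewer.calibration("scene"),205+36.35-.5,250+29.55-.5,.018)
print(a,b); m=(a+b)/2
# tool yaw now
rel([m[0],m[1],.2246],down(np.radians(34.7)))
rel([m[0],m[1],.105])
E
```

```text
[ 0.49470611 -0.29846663  0.018     ] [ 0.4906183  -0.30052263  0.018     ]
shift mm [-296.09086333   -1.6602651  -308.0882115 ]
rotvec deg [0.03620833 0.00609367 0.02031583]
shift mm [-296.13326686  117.9397035  -308.0126275 ]
```

View pics/top8.png

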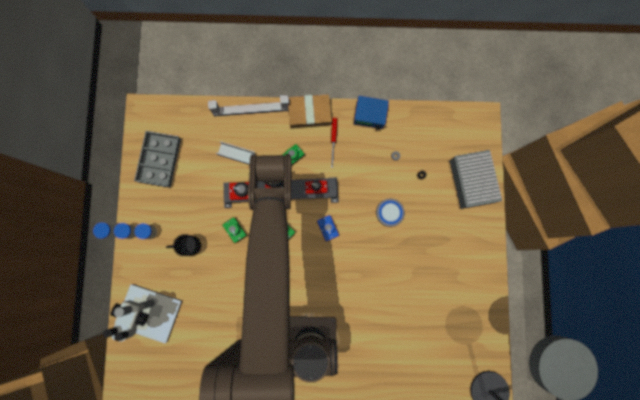

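Call:
step_arm:
  rows:
    - [[0, 0, 0], [-6, 0, -6], 1]
    - [[0, 0, 0], [-20, 0, -21], 1]
    - [[0, 0, 0], [-40, 0, -42], 1]
    - [[0, 0, 0], [-62, 0, -65], 1]
    - [[0, 0, 0], [-84, 0, -87], 1]
    - [[0, 0, 0], [-106, 0, -110], 1]
    - [[0, 0, 0], [-128, 0, -133], 1]
    - [[0, 0, 0], [-150, 0, -156], 1]
    - [[0, 0, 0], [-172, 0, -179], 1]
    - [[0, 0, 0], [-194, 0, -202], 1]

```text
time: 8.55
eef_pos: [0.5144, -0.1555, 0.2205]
tcp_rot: [-0.674, -0.21, 0.212, 0.676]
contact_force: [0.6, -0.9, -2.3]
opening: 0.496
```

Call:
step_arm:
  rows:
    - [[0, 0, 0], [-22, 0, -23], 1]
    - [[0, 0, 0], [-44, 0, -46], 1]
    - [[0, 0, 0], [-65, 0, -68], 1]
    - [[0, 0, 0], [-83, 0, -86], 1]
    - [[0, 0, 0], [-95, 0, -99], 1]
    - [[0, 0, 0], [-102, 0, -106], 1]
    - [[0, 0, 0], [-102, 0, -106], 1]
    - [[0, 0, 0], [-102, 0, -106], 1]

```text
time: 9.22
eef_pos: [0.492, -0.2987, 0.2212]
tcp_rot: [-0.674, -0.21, 0.211, 0.676]
contact_force: [0.1, 1.2, -3.7]
opening: 0.497
```

```bash
python3 - <<'E'
from h import *
w=viewer.calibration("wrist")
p,d=viewer.read_camera("wrist"); cv2.imwrite("pics/w9.png",p[:,:,::-1]); np.savez("pics/w9.npz",d=d,**w)
show()
p,d=viewer.read_camera("scene"); crop(p,180,150,330,320,4,"pics/s9.png")
rel([.4925,-.2995,.12],down(np.radians(34.7)))
E
```

```text
t 9.2667 pos [ 0.4924 -0.2982  0.2214] q [-7.210e-01  7.800e-02  1.834e+00  1.000e-03  1.231e+00 -1.327e+00] F [-0.93 -0.35 -2.92] open 0.499
[[ 0.822 -0.001 -0.57 ]
 [ 0.57   0.002  0.822]
 [ 0.    -1.     0.002]]
shift mm [ -1.00847283 101.71794462  -1.43928172]
rotvec deg [-0.0991555   0.06194848  0.00226671]
```

View pics/w9.png

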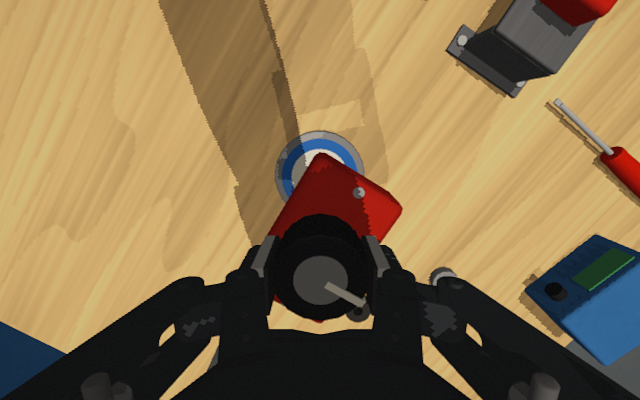

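View pics/s9.png

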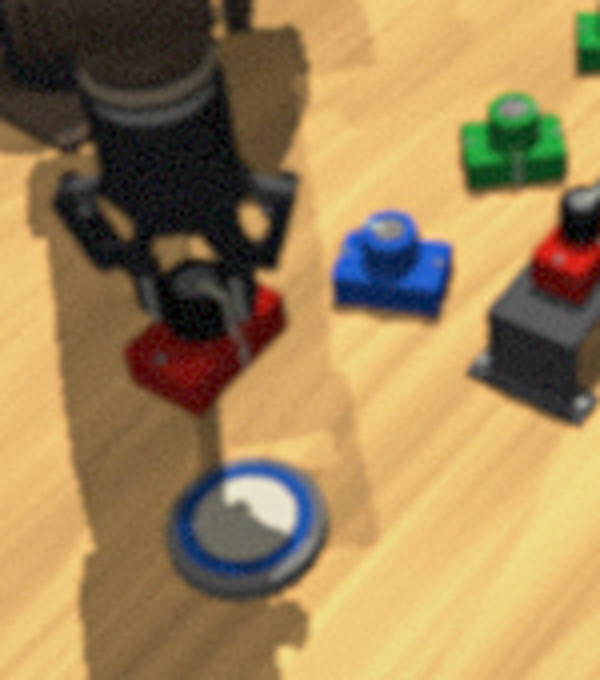

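The scene view shows the pointer lined up with the index line and the lock over the pad. I'll check the pad centre against the wrist picture using the visible outer ring: left edge at about (276,175), right at (364,172), top at (320,131).

```bash
python3 - <<'E'
from h import *
w=np.load("pics/w9.npz")
P=np.array([ray(w,u,v,.018)[:2] for u,v in ((276,172),(281,152),(320,131),(297,136),(344,136),(360,155),(364,174))])
from scipy.optimize import least_squares
r=least_squares(lambda c:np.linalg.norm(P-c[:2],axis=1)-.055,[.49,-.3]); print(r.x,r.fun*1e3)
# lock: cap centre & TCP; height of underside from depth
p=ray(w,320,281,.2214+.0285); print(p)
d=w["d"];K=w["K"]
for u,v in((320,281),(340,200),(330,175)):
  x=np.array([(u-K[0,2])/K[0,0],(v-K[1,2])/K[1,1],1])*d[v,u]; print(w["R"].T@(x-w["t"]))
E
```

```text
[ 0.49080894 -0.29935876] [-1.85749785 -0.07687899 -0.70155518  0.44593341  1.13744631 -0.58242778
 -1.75778566]
[ 0.49149714 -0.29981158  0.2499    ]
[ 0.49179872 -0.30024813  0.24902304]
[ 0.48421961 -0.27113787  0.21759881]
[ 0.47244614 -0.26342892  0.21704697]
```

Call:
step_arm:
  rows:
    - [[0, 0, 0], [0, 8, 0], 1]
    - [[0, 0, 0], [0, 25, 0], 1]
    - [[0, 0, 0], [0, 45, 0], 1]
    - [[0, 0, 0], [0, 65, 0], 1]
    - [[0, 0, 0], [0, 85, 0], 1]
    - [[0, 0, 0], [0, 100, 0], 1]
    - [[0, 0, 0], [0, 110, 0], 1]
    - [[0, 0, 0], [0, 116, 0], 1]
    - [[0, 0, 0], [0, 116, 0], 1]
    - [[0, 0, 0], [0, 116, 0], 1]

```text
time: 10.15
eef_pos: [0.4931, -0.2991, 0.1068]
tcp_rot: [0.675, 0.211, -0.211, -0.675]
contact_force: [-0.5, -0.5, -2.3]
opening: 0.494
```

Call:
step_arm:
  rows:
    - [[0, 0, 0], [0, 0, 0], 1]
    - [[0, 0, 0], [0, 0, 0], 1]
    - [[0, 0, 0], [0, 0, 0], 1]
    - [[0, 0, 0], [0, 0, 0], 1]
    - [[0, 0, 0], [0, 0, 0], 1]
    - [[0, 0, 0], [0, 0, 0], 1]

```text
time: 10.65
eef_pos: [0.4927, -0.2992, 0.1066]
tcp_rot: [0.675, 0.211, -0.211, -0.675]
contact_force: [0.2, 0.7, -3.2]
opening: 0.496
```

```bash
python3 - <<'E'
from h import *
w=viewer.calibration("wrist")
p,d=viewer.read_camera("wrist"); cv2.imwrite("pics/w10.png",p[:,:,::-1]); np.savez("pics/w10.npz",d=d,**w)
show()
K=w["K"]
hsv=cv2.cvtColor(p,cv2.COLOR_RGB2HSV); 
m=(p[...,0]>80)&(p[...,1]<60)&(p[...,2]<60); m[:, :200]=0; m[:,450:]=0; m=cv2.erode(m.astype(np.uint8),np.ones((9,9)))>0
vv,uu=np.nonzero(m); dd=d[vv,uu]
X=(np.stack([(uu-K[0,2])/K[0,0]*dd,(vv-K[1,2])/K[1,1]*dd,dd],-1)-w["t"])@w["R"]
X=X[(X[:,2]>.095)&(X[:,2]<.11)]
A=np.c_[X[:,:2]-X[:,:2].mean(0),np.ones(len(X))]; s=np.linalg.lstsq(A,X[:,2],rcond=None)[0]
print(len(X),"tilt deg",np.degrees(s[:2]),"mean z",s[2],X.mean(0))
v,u=281,320; print((w["R"].T@(np.array([(u-K[0,2])/K[0,0]*d[v,u],(v-K[1,2])/K[1,1]*d[v,u],d[v,u]])-w["t"])), ray(w,320,281,.133))
p,d=viewer.read_camera("scene"); crop(p,180,150,330,320,4,"pics/s10.png")
p,d=viewer.read_camera("top"); cv2.imwrite("pics/top10.png",p[:,:,::-1])
E
```

```text
t 10.7 pos [ 0.4927 -0.2992  0.1065] q [-0.722  0.207  1.916  0.     1.018 -1.327] F [ 0.04  0.3  -3.77] open 0.495
[[ 0.822  0.    -0.569]
 [ 0.569 -0.     0.822]
 [ 0.    -1.    -0.   ]]
3341 tilt deg [ 0.22766481 -1.03212399] mean z 0.10203044801287468 [ 0.48631372 -0.27087247  0.10203045]
[ 0.49276894 -0.30113671  0.13364197] [ 0.49299169 -0.30145829  0.133     ]
```

View pics/w10.png

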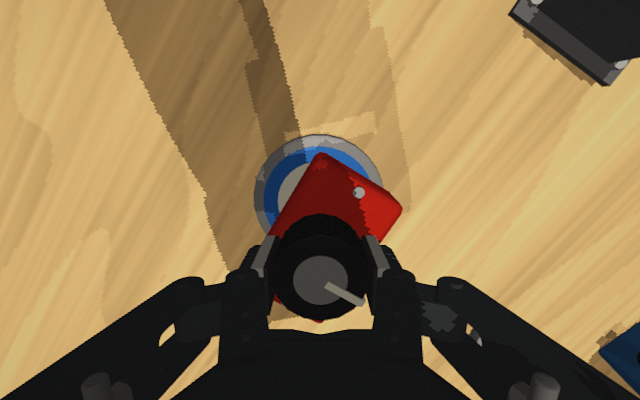

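View pics/s10.png

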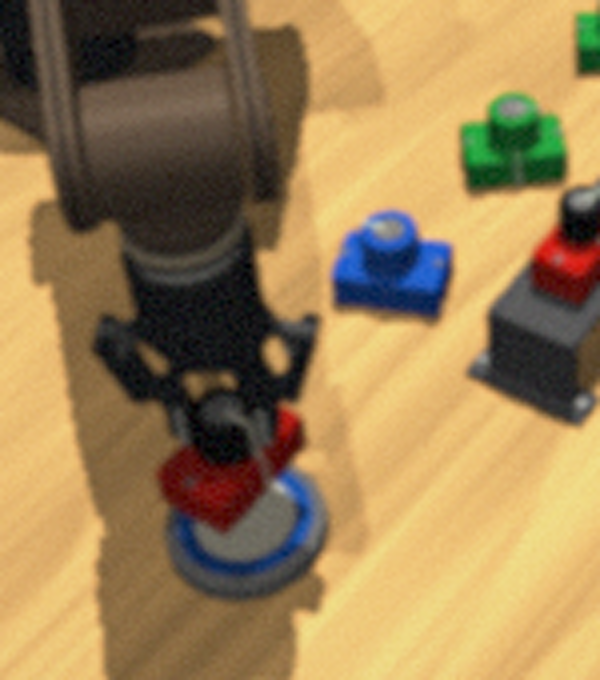

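View pics/top10.png

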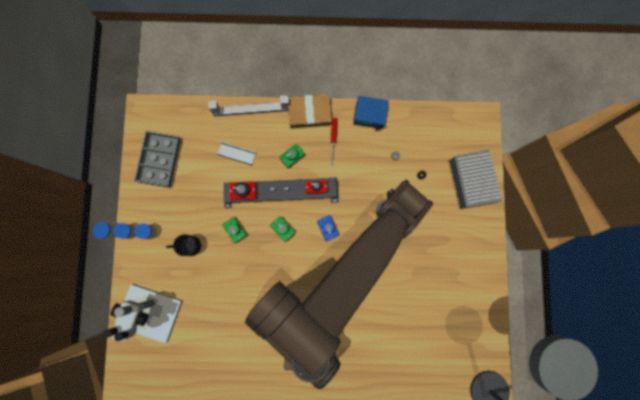

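```bash
python3 - <<'E'
from h import *
print(abs(ctrl.get_state()["dq"]).max()); print(ctrl.sign_off())
E
```

```text
0.0023499793164885006
the job is handed in; nothing more can be done
None
```

I turned the medium lock's dial (the middle place on the rail) about 60° clockwise, from about 0.38 rad to about 1.4, past the false click. I then lifted the lock straight up off its shackle, carried it to the reader and handed the job in at about 10.8 s, still gripping it by the dial.

**Last checks**
- **Height:** the underside is about 50 mm above the pad.
- **Centring:** the dial axis is at about (0.493, -0.301). The pad centre estimates, spread over about 4 mm, average about (0.492, -0.299), so it is within about 2 mm.
- **Level and still:** the depth fit shows about 1° of tilt and the joints are at rest. The wrist load is about 3.5 N, which is just the lock's weight.
- **Dial:** the scene picture shows the white pointer lined up with the index line.
- **Surroundings:** the last top view shows the other two locks and the bench items where they started.

**One disagreement:** the first 6 mm test lift rose only 2.5 mm, with about 7 N of downward pull. I turned the dial 2° further, and the lock then came up freely.

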